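# Set the skiving depth three clicks and lock it

## Robot

A 6-joint arm with a two-finger parallel gripper is mounted at the origin on the work surface. World frame = base frame: x ahead of the robot, y to its left, z up, the work surface at z = 0. Lengths are in m, angles in rad, forces in N, time in s.
With the tool pointing down it reaches from about 0.35 to 0.775 m from the base axis. Payload 7.3 kg.
Tool frame: the origin (TCP) lies on the centre line of the jaws, within the pads' length; the fingertips stand 14 mm ahead of it and the grasp point (between the pads) lies 5 mm behind it; z points along the fingers, y is the direction in which the jaws open and shut (so a half turn about z gives the same grasp; the last joint's range is limited). The gripper opens to 92 mm and grips with 3 to 60 N. Pads are 19 mm wide; open, the fingers measure 130 mm over their backs; the gripper's body (75 mm by 190 mm) begins 47 mm behind the grasp point.
Start: joints at [-1.279, 0.342, 1.524, -0, 1.275, -0.146], TCP at [0.223, -0.475, 0.241] pointing down, gripper open.
Joint ranges: [-2.53, 2.53], [-0.77, 2.02], [0.04, 2.7], [-1, 4.14], [0.28, 2.66], [-3.11, 3.11]. Speed limits (rad/s): [2.57, 2.57, 3.14, 3.14, 3.14, 3.14].

## Interface

Orientations are given as [roll, pitch, yaw] about the fixed x, y, z axes, in that order (R = Rz(yaw) Ry(pitch) Rx(roll)).
In Python, from cell import telemetry, cams, robot gives the robot as it stands.
- The arm moves only by the tool servo_tool, never from a script. Its argument "targets" is text: rows parted by semicolons, each of 4 numbers parted by spaces: the shift along the tool's x, y, z in mm, then the turn about the tool's z in rad. In form: x y z yaw; .... A call has 1 to 20 rows; each row shifts and turns the pose as measured when the row begins, along the tool's axes as they then stand; what a row does not reach is not made up. A row lasts 1/8 s, in which the tool goes at most 62.5 mm and 10.7 degrees, less where a joint would pass 70% of its speed; a pose out of reach is approached as far as the arm can. A call with a gripper value outside its range is refused whole. "hand" is the opening, from 0 (shut) to 1 (fully open), set as the call begins (left out, the last holds). The fingers move at their own pace and stop on an object; "squeeze" is the grip in N (left out, the last holds). Time passes only in rows, so rows that do not move let the fingers close. It gives the time, the measured TCP pose, the force and the opening at its end, in the units of the state.
- telemetry.observe(): the state, without advancing time (a new reading comes with each control period).
- cams.read_camera(name): name is "scene" or "top" or "wrist"; returns a dict with "color" (420x560x3 uint8, red, green, blue), "K" (3x3 intrinsics, pixels), "k1" (the pictures are not rectified: a ray, as slopes to the right and down, at radius r is drawn at 1 + k1 r^2 times it, then the intrinsics apply), "R" (3x3) and "t" (3): a world point X has camera coordinates R X + t. Camera axes: x right, y down, z forward; pixel columns grow to the right and rows downward; lengths in m; the calibration is good to about 2 mm. A picture is of the moment at which its call begins. There is no depth.
- robot.hand_in(): hands the job in, once; it reports no verdict.
Trained networks look in a picture, given as the dict that the camera call returned (one of the last four; its "shot" number tells which), for a name from the list of things; names that differ only in an ending like _2 or _b are one class to them, and where a whole thing is asked for, a point or a joint stands for the part that bears it (a point fixed in the world has none). Each returns a list of dicts, best first, with "score" (0 to 1); they miss things now and then, are a little off and sometimes report something else, mostly with a low value. They report only what shows in the picture. A call takes as long as a camera call.
- cams.cut_out(picture, query): "region" (420x560 bool, what is visible of it) and "extent" ([centre column, centre row, width, height] in pixels, round what is visible of it).
The state is a dict: "time": time; "qpos": joint angles; "qvel": joint speeds; "joint_efforts": joint torques, N m; "tool_pos": TCP position; "tool_rot": TCP orientation; "contact_force": force on the tool from outside, world axes, zero at the start; "torque": the same for the moment, N m; "opening": finger opening in m.
Only numpy, scipy, OpenCV 4.12 (cv2) and the standard library are available. Lean on these libraries where they do the work, as an engineer would, in place of code of your own. Each camera call takes 0.05 s, during which the arm holds its last target.

## Task

Without grasping anything, push the T-handled depth lever on the skiving machine's deck away from its home end, towards the white head, feeling the clicks, and stop in the third click stop without ever going past it. Then, with the lever left there, press the round lock button on the deck fully down and let it come up again. Only push with the fingertips or outside of the fingers: do not pinch the handle, do not press the lock before the lever is in the third stop, and leave the other things where they are.

Things in the scene. Friction and masses are not known exactly. Their poses are not given: they have to be found in the camera images.
- machine: Bench skiving machine, fixed: a grey deck 220 mm (x) by 440 mm (y), its top 50 mm above the table; white head (top at 155 mm, black dial to 171 mm) on its +y end. Origin at table level: deck from x -110 to +110 and y -200 to +240 mm of it, head beyond y +134 mm. y axis: along the lever's slot, from the home end towards the head; z up.
- lever (a joint): Depth lever's travel in m: 0 at the home end, growing towards the head, to 0.108. Starts in the click-free first 20 mm (slides at about 1 N). Ridge crests at 0.030, 0.050, 0.070, 0.090, about 8 to 12 N to climb; 2 mm past each it snaps forward by itself into a notch: centres 0.040 (first), 0.060 (second), 0.080 (third), 0.100 (fourth). It comes to rest within 3 mm of a notch centre.
- lever_bar (a point): Centre of the lever's black T-handle crossbar, 93 mm above the table: 96 mm long across the slot (machine x), 16 mm thick along it (machine y), 26 mm high (80 to 106 mm above the table). Under it: a 10 mm stem, a 26 mm square carriage up to 63 mm above the table and, 32 mm to machine +x, a 12 mm spring plunger. Axes parallel to the machine's; moves along machine y only.
- lever_third (a point): Fixed point where the centre of the crossbar is when the lever lies in the third notch (joint value 0.080).
- lock (a joint): Lock button: 0 released, 0.006 m when fully pressed; a spring that needs about 5 N to go fully down brings it back.
- lock_top (a point): Centre of the top of the lock button, a black round push button 30 mm across in a dark housing on the deck, between the lever's slot and the head (machine x -20 mm, y +45 mm). It is pressed straight down.
- spool: Bystander, to be left alone: the small thread spool, 34 mm across and 40 mm tall, standing on the deck behind the lever.
- die: Bystander, to be left alone: a steel ring-shaped punch die, 40 mm across and 32 mm tall, standing on the deck behind the button.
- weight: Bystander, to be left alone: a dark steel pattern weight, 50 x 75 x 32 mm with a brass stud, lying behind the machine.
- paint_jar: Bystander, to be left alone: a jar 52 mm across and 70 mm tall behind the machine.
- awl: Bystander, to be left alone: an awl about 160 mm long, lying in front of the machine.
- brush: Bystander, to be left alone: a brush about 170 mm long, lying in front of the machine.
- tape: Bystander, to be left alone: a roll of tape 84 mm across, 24 mm tall, beside the machine's head end.
- mallet: Bystander, to be left alone: a hammer about 220 mm long, lying off the machine's home end.

How it is judged:
On the way, in this order (a step that is already met when the one before it is completed fails the run):
1. the lever lies in the third click stop (value of joint lever between 0.075 and 0.085 m), for 0.3 s.
2. the lock button is pressed down with the lever in the third click stop (all of step 1 and value of joint lock above 0.0045 m), for 0.05 s.
At the end, for the whole second after the job is handed in: The lever rests within 5 mm of the centre of the third notch (joint 0.075 to 0.085 m) and the lock button has come up again (within 1.5 mm) (all of step 1 and velocity of joint lever between -0.005 and 0.005 m/s and value of joint lock below 0.0015 m); the robot touches nothing.
It fails at once if the lever goes past the third click stop (beyond 0.088 m) (value of joint lever above 0.088 m).
It fails at once if the lock is pressed (over 3 mm) while the lever is not in the third click stop (value of joint lock above 0.003 m and not (value of joint lever between 0.075 and 0.085 m)).
It fails at once if the handle is pinched: both faces of its bar touched by the fingers at once (contact force between the fingers and lever_c3 above 0.5 N and contact force between the fingers and lever_c4 above 0.5 N).
It fails at once if a bystander is moved by more than 20 mm or lifted (distance of any of spool, die, weight, paint_jar, awl, brush, tape, mallet from where it was at the start of the episode above 0.02 m).
It also fails if it takes over 51 s, if anything falls off the work surface, if the arm or the gripper's body presses on something with over 40 N, if the wrist force passes 120 N, or if a joint passes its speed limit or range.

## Working session

There is one attempt and no reset: what is moved stays moved. The work goes in short steps, Python scripts to look and compute and a tool call to move; the robot and the scene stay as the last step left them, time stands still between calls to the robot, and variables do not carry over. Pictures are saved under pics/ and viewed, and the job is handed in when it is done.

Besides the shell and the picture viewer there is one more tool, called after "Request:" as name(argument=value, ...), one argument or row to a line, values as JSON. servo_tool: Moves the arm, as the interface text tells. Its arguments: {"type":"object","properties":{"targets":{"type":"string"},"hand":{"type":"number"},"squeeze":{"type":"number"}},"required":["targets"]}

```bash
ls; mkdir -p pics
python3 - <<'E'
from cell import telemetry, cams, robot
import cv2
s=telemetry.observe()
print(s)
for n in ["scene","top","wrist"]:
    c=cams.read_camera(n)
    cv2.imwrite(f"pics/a_{n}.png",c["color"][:,:,::-1])
    print(n,c["K"].tolist(),c["k1"],c["R"].tolist(),c["t"].tolist())
    for q in ["lever_bar","lock_top","machine","spool","die"]:
        r=cams.cut_out(c,q)
        for x in r[:2]: print(q,x["score"],x["extent"])
E
```

```text
pics
{'time': 0.0, 'qpos': array([-1.27898428e+00,  3.42754172e-01,  1.52499904e+00, -1.13313494e-05,
        1.27539098e+00, -1.46028706e-01]), 'qvel': array([-0.00160153,  0.00208298,  0.0011084 , -0.00065242, -0.00068548,
        0.00121173]), 'joint_efforts': array([-9.74494251e-04, -4.31253290e+01, -2.44216543e+01,  7.16197933e-02,
        5.59253432e-02, -1.10830288e-04]), 'tool_pos': array([ 0.22248634, -0.47511112,  0.24003489]), 'tool_rot': array([-3.14005605e+00, -2.15045187e-04,  4.37843897e-01]), 'contact_force': array([-0.06297909, -0.29855732, -0.02369845]), 'torque': array([ 0.067555  ,  0.04624605, -0.00564626]), 'opening': 0.09159179495083555}
scene [[402.1936468236996, 0.0, 285.6618042835926], [0.0, 402.1936468236996, 209.40571195084405], [0.0, 0.0, 1.0]] -0.009031493359087718 [[-0.33778602834328625, 0.9411894703083664, 0.007935996265428265], [0.762860675463133, 0.2787043705889338, -0.5834102018704839], [-0.5513113357151302, -0.19101375551326813, -0.8121388774813801]] [0.1346503174157394, -0.40576805670617044, 1.2502451493351623]
lever_bar 0.75 [227.6, 171.5, 34.4, 
[... 451 characters left out ...]
017493468083402304, -0.9800804178776318]] [0.06976488906576984, 0.5864617916697417, 1.2688054669929476]
lever_bar 0.55 [343.1, 233.4, 10.6, 43.2]
lever_bar 0.25 [274.9, 154.5, 26.8, 24.4]
lock_top 0.4 [270.2, 221.6, 10.5, 9.4]
machine 0.93 [279.6, 216.3, 188.4, 121.4]
spool 0.65 [342.5, 194.9, 14.8, 20.9]
wrist [[333.8236577179682, 0.0, 278.4944086284022], [0.0, 333.8236577179682, 208.72194498655122], [0.0, 0.0, 1.0]] -0.06309694669895509 [[0.423981292208677, -0.905670870354425, 0.000372086709006649], [-0.8745348233368088, -0.4092983759467147, 0.2601224369765867], [-0.23543301940959155, -0.11061244974613045, -0.9655755689395021]] [-0.5260561773098091, -0.0323042685715982, 0.3893104262764947]
```

View pics/a_scene.png

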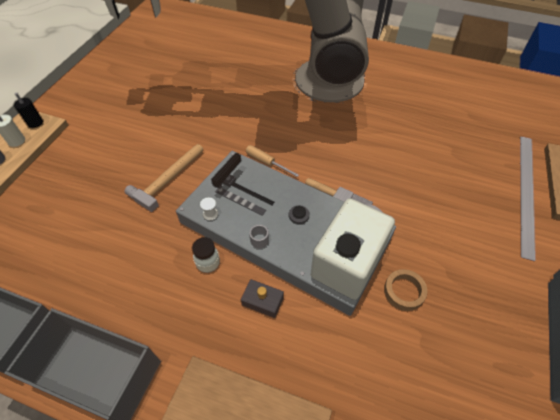

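View pics/a_top.png

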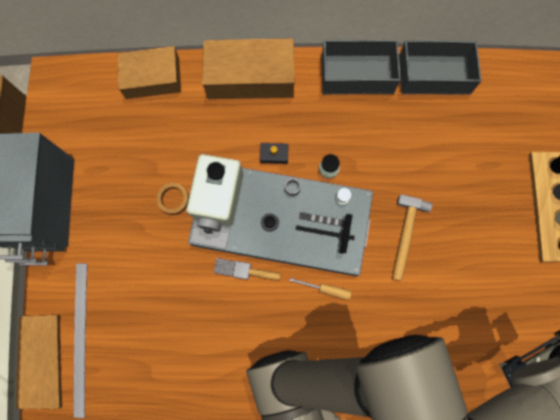

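View pics/a_wrist.png

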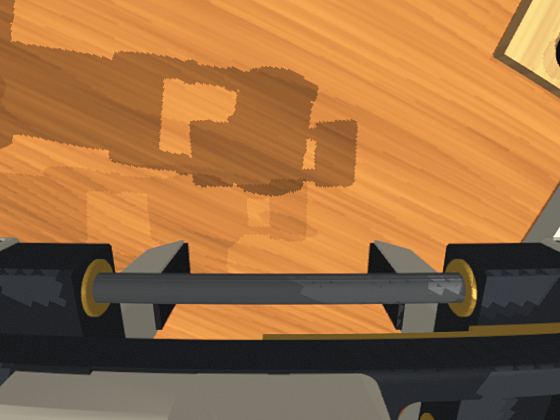

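```bash
cat > h.py <<'E'
import numpy as np, cv2
def ray(c,px):
    K=c["K"];d=(np.array(px,float)-[K[0,2],K[1,2]])/[K[0,0],K[1,1]]
    u=d.copy()
    for _ in range(20): u=d/(1+c["k1"]*(u@u))
    v=c["R"].T@np.array([u[0],u[1],1]); return -c["R"].T@c["t"], v/np.linalg.norm(v)
def proj(c,X):
    p=c["R"]@np.array(X,float)+c["t"]; u=p[:2]/p[2]; u=u*(1+c["k1"]*(u@u))
    return u*[c["K"][0,0],c["K"][1,1]]+[c["K"][0,2],c["K"][1,2]]
def onz(c,px,z):
    o,v=ray(c,px); return o+v*(z-o[2])/v[2]
def tri(cs,ps):
    A=np.zeros((3,3));b=np.zeros(3)
    for c,p in zip(cs,ps):
        o,v=ray(c,p);M=np.eye(3)-np.outer(v,v);A+=M;b+=M@o
    return np.linalg.solve(A,b)
E
python3 - <<'E'
from cell import cams
import cv2
from h import *
import pickle
C={n:cams.read_camera(n) for n in ["scene","top"]}
pickle.dump(C,open("C0.pkl","wb"))
a=C["top"]["color"][140:290,180:385,::-1]; cv2.imwrite("pics/b_top.png",cv2.resize(a,None,fx=3.9,fy=3.9,interpolation=cv2.INTER_CUBIC))
a=C["scene"]["color"][140:320,170:405,::-1]; cv2.imwrite("pics/b_scene.png",cv2.resize(a,None,fx=3.3,fy=3.3,interpolation=cv2.INTER_CUBIC))
E
```

```text
(no output)
```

View pics/b_top.png

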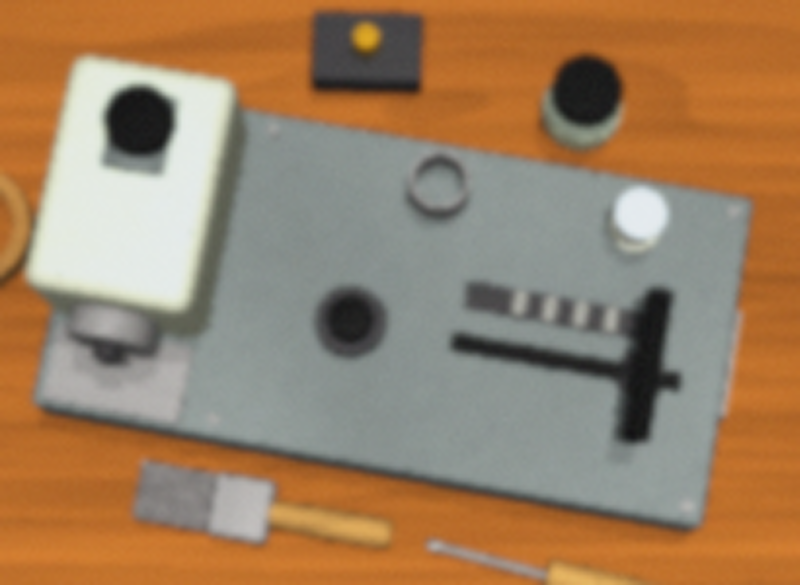

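View pics/b_scene.png

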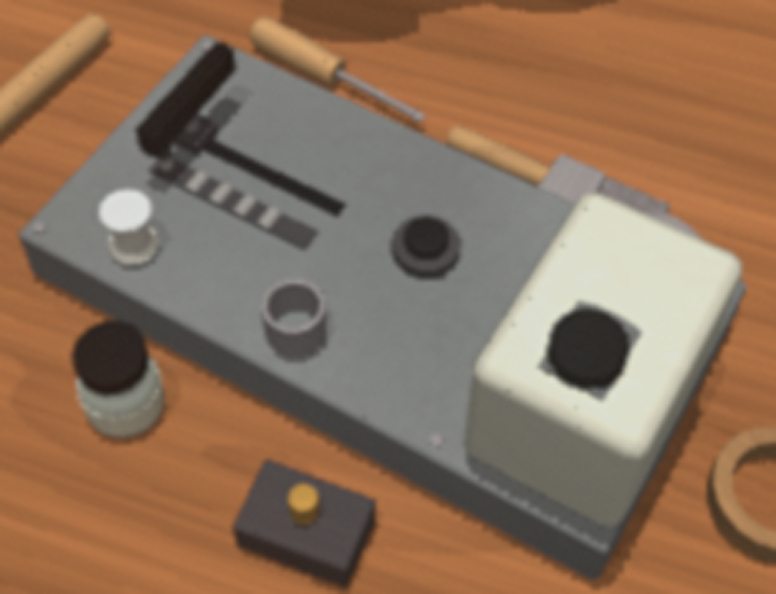

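```bash
cat > fit.py <<'E'
import pickle
from h import *
from scipy.optimize import least_squares
C=pickle.load(open("C0.pkl","rb"));T=C["top"];S=C["scene"]
t=lambda u,v:((u+.5)/3.902-.5+180,(v+.5)/3.9-.5+140)
s=lambda u,v:((u+.5)/3.302-.5+170,(v+.5)/3.3-.5+140)
obs=[(T,t(701,522),(-.11,-.2,.05)),(T,t(751,200),(.11,-.2,.05)),(T,t(38,402),(-.11,.24,.05)),
(S,s(207,39),(-.11,-.2,.05)),(S,s(22,235),(.11,-.2,.05)),(S,s(600,550),(.11,.24,.05)),
(T,t(349,319),(-.02,.045,.068)),(S,s(427,236),(-.02,.045,.068))]
def M(p,X):
    c,n=np.cos(p[2]),np.sin(p[2]);return np.array([p[0]+c*X[0]-n*X[1],p[1]+n*X[0]+c*X[1],X[2]])
r=lambda p:np.concatenate([proj(c,M(p,X))-px for c,px,X in obs])
f=least_squares(r,[.5,0,0],loss="soft_l1");p=f.x
print(p,f.fun.reshape(-1,2).round(1).tolist() if 0 else r(p).reshape(-1,2).round(1).tolist())
print("lock tri",tri([T,S],[t(349,319),s(427,236)]),"model",M(p,(-.02,.045,.068)))
b=tri([T,S],[t(645,365),s(187,97)]);print("bar tri",b)
d=b-M(p,(0,0,0));c,n=np.cos(p[2]),np.sin(p[2]);print("bar machine",c*d[0]+n*d[1],-n*d[0]+c*d[1])
for q,px in [("home corner T",t(701,522)),]: print(q,onz(T,px,.05))
print("corner tri",tri([T,S],[t(701,522),s(207,39)]),tri([T,S],[t(751,200),s(22,235)]))
E
python3 fit.py
```

```text
[ 0.56768424  0.03910576 -0.19275992] [[0.1, 1.5], [0.7, -0.7], [-2.6, 0.1], [-0.9, -2.7], [-2.4, -0.7], [2.7, 1.1], [-0.1, -0.4], [0.1, -0.1]]
lock tri [0.55590552 0.08679226 0.06626561] model [0.55667523 0.08710369 0.068     ]
bar tri [ 0.52023829 -0.09882141  0.09342104]
bar machine -0.020144726067628415 -0.14446180043511142
home corner T [ 0.42521015 -0.13604344  0.05      ]
corner tri [ 0.42489097 -0.13486038  0.0443957 ] [ 0.63564606 -0.17571222  0.0462958 ]
```

```bash
cat >> fit.py <<'E'
print("--")
Minv=lambda X:(lambda d:np.array([c*d[0]+n*d[1],-n*d[0]+c*d[1],X[2]]))(np.array(X)-[p[0],p[1],0])
for px in [t(517,303),t(550,308),t(581,314),t(612,320),t(467,295),t(452,342)]: print("T",Minv(onz(T,px,.053)).round(4))
for px in [s(196,182),s(220,192),s(243,205),s(268,217),s(342,210)]: print("S",Minv(onz(S,px,.053)).round(4))
tgt=M(p,(-.02,-.19,.2));print("approach",tgt)
E
python3 fit.py|sed -n '/--/,$p'
```

```text
--
T [ 0.0116 -0.0592  0.053 ]
T [ 0.0122 -0.0807  0.053 ]
T [ 0.0119 -0.1011  0.053 ]
T [ 0.0117 -0.1215  0.053 ]
T [ 0.0109 -0.0265  0.053 ]
T [-0.0212 -0.0225  0.053 ]
S [ 0.0135 -0.1188  0.053 ]
S [ 0.0121 -0.0997  0.053 ]
S [ 0.0131 -0.08    0.053 ]
S [ 0.0128 -0.0598  0.053 ]
S [-0.0181 -0.0201  0.053 ]
approach [ 0.51165665 -0.14354394  0.2       ]
```

Request:
servo_tool(
  targets="0 0 0 -0.18; 0 0 0 -0.18; 0 0 0 -0.18; 0 0 0 -0.18; 0 0 0 -0.18",
  hand=0,
  squeeze=10,
)

```text
time: 1.62
tool_pos: [0.2226, -0.4755, 0.2408]
tool_rot: [3.142, 0.0, 1.366]
contact_force: [0.3, -0.1, -1.1]
opening: 0.0467
```

Request:
servo_tool(
  targets="38 21 0 -0.01; 38 21 0 0; 38 21 0 0; 38 21 0 0; 38 21 0 0; 38 21 0 0; 38 21 0 0; 38 21 0 0; 30 18 0 0; 20 10 0 0; 0 0 0 0",
)

```text
time: 3.0
tool_pos: [0.4914, -0.157, 0.2409]
tool_rot: [3.139, 0.002, 1.377]
contact_force: [0.1, -1.3, -0.2]
opening: 0.0005
```

```bash
cat > st.py <<'E'
import sys
from cell import telemetry
import numpy as np
s=telemetry.observe();p=[0.56768424,0.03910576,-0.19275992]
c,n=np.cos(p[2]),np.sin(p[2]);d=s["tool_pos"][:2]-p[:2]
f=s["contact_force"]
print("t",s["time"],"machine mm",(1e3*np.array([c*d[0]+n*d[1],-n*d[0]+c*d[1],s["tool_pos"][2]])).round(1),"yaw",s["tool_rot"].round(3),"F mach",np.round([c*f[0]+n*f[1],-n*f[0]+c*f[1],f[2]],2),"open",s["opening"])
E
python3 st.py
```

```text
t 3.0 machine mm [ -37.3 -207.1  240.9] yaw [3.139e+00 2.000e-03 1.377e+00] F mach [ 0.37 -1.28 -0.16] open 0.00048518711677923064
```

Request:
servo_tool(
  targets="10 7 40 0; 8 6 40 0; 5 4 40 0; 0 0 15 0; 0 0 0 0",
)

```text
time: 3.62
tool_pos: [0.5124, -0.1418, 0.1033]
tool_rot: [3.136, 0.004, 1.375]
contact_force: [-0.2, 0.2, 0.1]
opening: 0.0008
```

```bash
python3 st.py
python3 - <<'E'
from cell import cams
import cv2
for n in ["scene","top"]:
    c=cams.read_camera(n)["color"][:,:,::-1]
    a=c[140:290,180:385] if n=="top" else c[120:300,150:385]
    cv2.imwrite(f"pics/c_{n}.png",cv2.resize(a,None,fx=3.3,fy=3.3,interpolation=cv2.INTER_CUBIC))
E
```

```text
t 3.625 machine mm [ -19.6 -188.1  103.3] yaw [3.136 0.004 1.375] F mach [-0.24  0.18  0.1 ] open 0.0007672198230456507
```

View pics/c_scene.png

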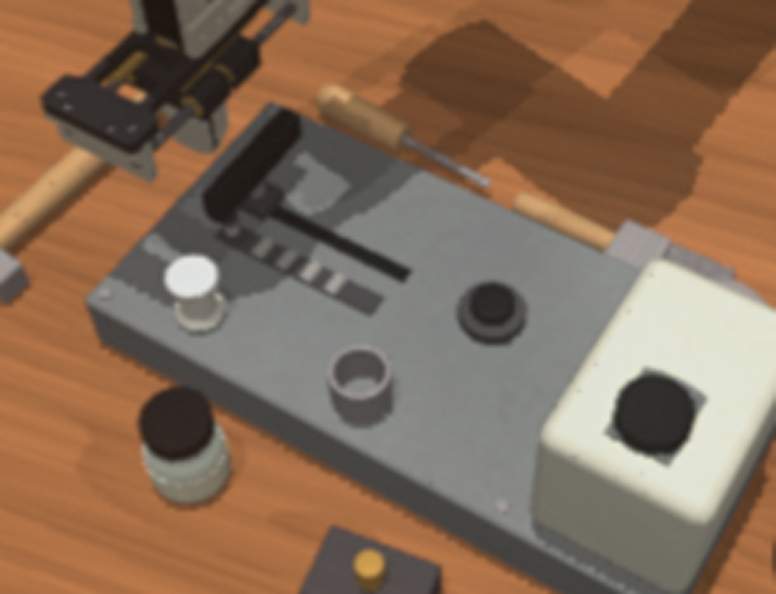

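View pics/c_top.png

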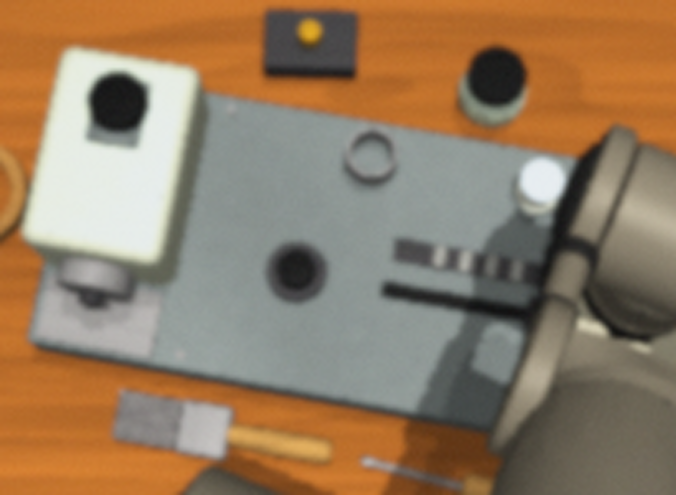

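Request:
servo_tool(
  targets="7 0 3 0; 7 0 2 0; 3 0 0 0; 0 0 0 0",
)

```text
time: 4.22
tool_pos: [0.518, -0.1248, 0.102]
tool_rot: [3.129, 0.006, 1.375]
contact_force: [-0.5, 0.0, -0.5]
opening: 0.0004
```

```bash
python3 st.py
```

```text
t 4.225 machine mm [ -17.4 -170.4  102. ] yaw [3.129 0.006 1.375] F mach [-0.51 -0.07 -0.53] open 0.000360843429730806
```

Request:
servo_tool(
  targets="3 0 0 0; 3 0 0 0; 3 0 0 0; 3 0 0 0; 0 0 0 0",
)

```text
time: 4.85
tool_pos: [0.5205, -0.1126, 0.1021]
tool_rot: [3.128, 0.006, 1.375]
contact_force: [-0.2, -0.0, 0.1]
opening: 0.0003
```

```bash
python3 st.py
```

```text
t 4.85 machine mm [ -17.3 -157.9  102.1] yaw [3.128 0.006 1.375] F mach [-0.19 -0.08  0.1 ] open 0.00028681958481281493
```

Request:
servo_tool(
  targets="2 0 1 0; 2 0 1 0; 2 0 0 0",
)

```text
time: 5.22
tool_pos: [0.5219, -0.1067, 0.1]
tool_rot: [3.128, 0.007, 1.375]
contact_force: [0.1, -0.8, -0.4]
opening: 0.0009
```

```bash
python3 st.py;  python3 - <<'E'
from cell import cams
import cv2
for n in ["scene","wrist"]:
    c=cams.read_camera(n)["color"][:,:,::-1]
    a=c if n=="wrist" else c[120:300,150:385]
    cv2.imwrite(f"pics/d_{n}.png",a if n=="wrist" else cv2.resize(a,None,fx=3.3,fy=3.3,interpolation=cv2.INTER_CUBIC))
E
```

```text
t 5.225 machine mm [ -17.  -151.9  100. ] yaw [3.128 0.007 1.375] F mach [ 0.26 -0.77 -0.42] open 0.0008616160329387517
```

View pics/d_scene.png

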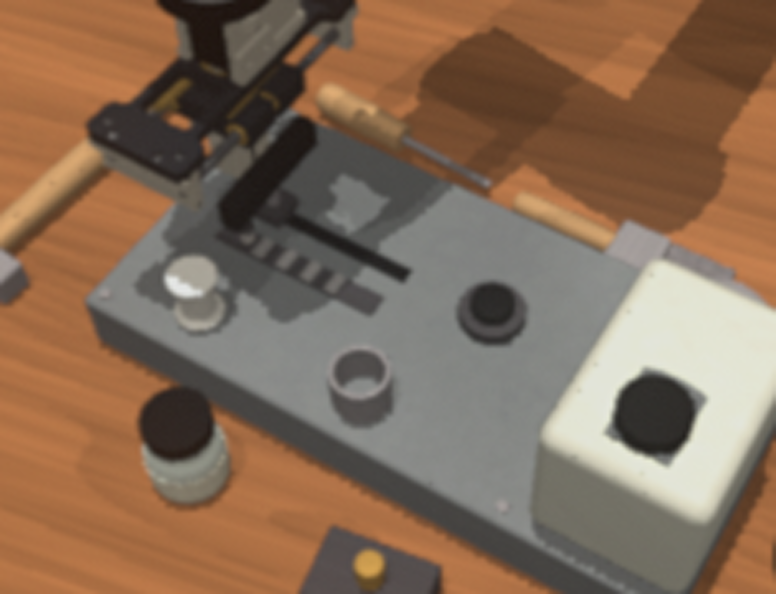

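View pics/d_wrist.png

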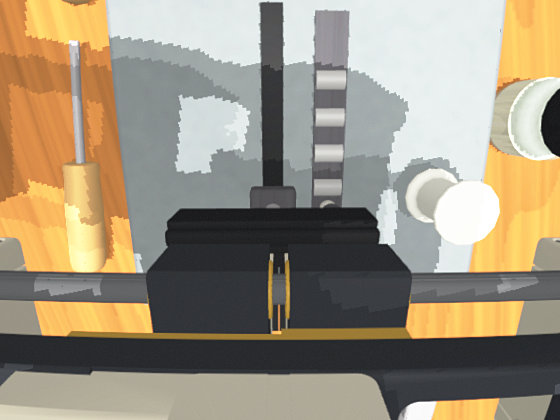

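Request:
servo_tool(
  targets="2 0 0 0; 2 0 0 0",
)

```text
time: 5.58
tool_pos: [0.5227, -0.1025, 0.1]
tool_rot: [3.128, 0.007, 1.375]
contact_force: [-0.8, -1.8, 0.1]
opening: 0.0004
```

```bash
python3 st.py
```

```text
t 5.575 machine mm [ -17.  -147.6  100. ] yaw [3.128 0.007 1.375] F mach [-0.47 -1.89  0.11] open 0.0004220955952265368
```

Request:
servo_tool(
  targets="2 0 0 0; 2 0 0 0",
)

```text
time: 5.82
tool_pos: [0.523, -0.1007, 0.1001]
tool_rot: [3.128, 0.011, 1.376]
contact_force: [-2.7, -10.1, -0.4]
opening: 0.0006
```

```bash
python3 st.py
```

```text
t 5.825 machine mm [ -17.  -145.8  100.1] yaw [3.128 0.011 1.376] F mach [ -0.76 -10.46  -0.43] open 0.0006021384024125221
```

Request:
servo_tool(
  targets="2 0 0 0; 2 0 0 0",
)

```text
time: 6.08
tool_pos: [0.5231, -0.1005, 0.1002]
tool_rot: [3.128, 0.018, 1.377]
contact_force: [-3.2, -11.7, 0.1]
opening: 0.0003
```

```bash
python3 st.py
```

```text
t 6.075 machine mm [ -17.  -145.6  100.2] yaw [3.128 0.018 1.377] F mach [ -0.94 -12.1    0.12] open 0.00030369147162576126
```

Request:
servo_tool(
  targets="2.5 0 0 0; 2.5 0 0 0",
)

```text
time: 6.32
tool_pos: [0.5231, -0.1004, 0.1003]
tool_rot: [3.129, 0.026, 1.378]
contact_force: [-3.9, -13.5, 0.1]
opening: 0.0007
```

```bash
python3 st.py
```

```text
t 6.325 machine mm [ -17.  -145.4  100.3] yaw [3.129 0.026 1.378] F mach [ -1.22 -13.96   0.15] open 0.0006985684887876608
```

Request:
servo_tool(
  targets="3 0 0 0; 3 0 0 0",
)

```text
time: 6.58
tool_pos: [0.5234, -0.099, 0.1003]
tool_rot: [3.129, 0.033, 1.378]
contact_force: [-2.8, -8.2, 1.6]
opening: 0.0006
```

```bash
python3 st.py
```

```text
t 6.575 machine mm [ -17.  -144.   100.3] yaw [3.129 0.033 1.378] F mach [-1.21 -8.63  1.63] open 0.000637065037127867
```

Request:
servo_tool(
  targets="2.5 0 0 0",
)

```text
time: 6.7
tool_pos: [0.5236, -0.0978, 0.1004]
tool_rot: [3.129, 0.035, 1.378]
contact_force: [-2.1, -6.0, 0.6]
opening: 0.001
```

```bash
python3 st.py
```

```text
t 6.7 machine mm [ -17.  -142.8  100.4] yaw [3.129 0.035 1.378] F mach [-0.96 -6.31  0.62] open 0.001002776130014634
```

Request:
servo_tool(
  targets="2.5 0 0 0",
)

```text
time: 6.82
tool_pos: [0.5239, -0.0963, 0.1004]
tool_rot: [3.129, 0.036, 1.378]
contact_force: [-2.2, -5.9, 0.8]
opening: 0.0006
```

```bash
python3 st.py
```

```text
t 6.825 machine mm [ -17.  -141.2  100.4] yaw [3.129 0.036 1.378] F mach [-1.03 -6.17  0.8 ] open 0.0006259762010837349
```

Request:
servo_tool(
  targets="2.5 0 0 0",
)

```text
time: 6.95
tool_pos: [0.5244, -0.0939, 0.1003]
tool_rot: [3.129, 0.036, 1.377]
contact_force: [-0.2, -0.5, 0.5]
opening: 0.0005
```

```bash
python3 st.py
```

```text
t 6.95 machine mm [ -17.  -138.9  100.3] yaw [3.129 0.036 1.377] F mach [-0.13 -0.56  0.53] open 0.0005048317485288523
```

Run:
```python
from cell import cams
import cv2
c=cams.read_camera("wrist")["color"][:,:,::-1]; cv2.imwrite("pics/e_wrist.png",c)
c=cams.read_camera("scene")["color"][120:300,150:385,::-1]; cv2.imwrite("pics/e_scene.png",cv2.resize(c,None,fx=3.3,fy=3.3,interpolation=cv2.INTER_CUBIC))
```

```text
(no output)
```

View pics/e_wrist.png

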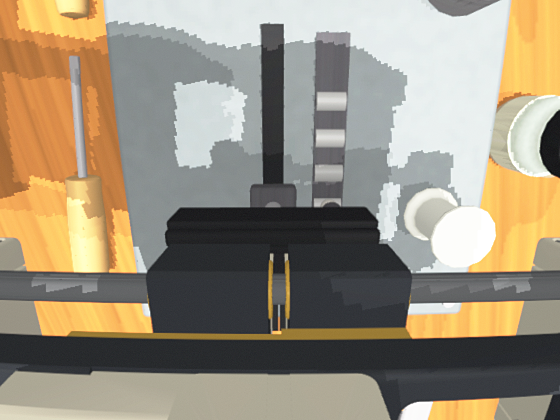

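View pics/e_scene.png

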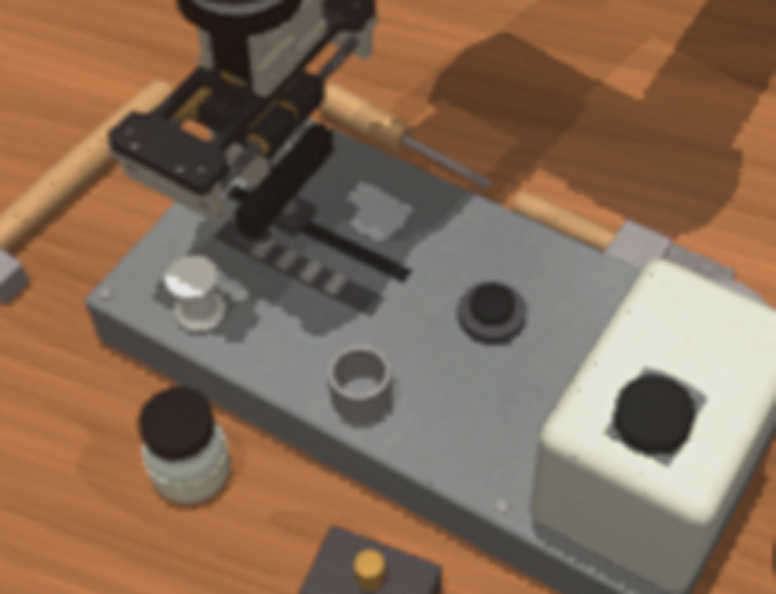

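```bash
cat > ov.py <<'E'
import sys
from cell import cams
from h import *
p=[0.56768424,0.03910576,-0.19275992]
def M(X):
    c,n=np.cos(p[2]),np.sin(p[2]);return np.array([p[0]+c*X[0]-n*X[1],p[1]+n*X[0]+c*X[1],X[2]])
name=sys.argv[1]; qs=[float(a) for a in sys.argv[2:]]
S=cams.read_camera("scene");W=cams.read_camera("wrist")
out=[]
for k,q in enumerate(qs):
  for cam,(x0,y0,w,h),f in [(S,(195,140,100,75),4)]:
    im=cv2.resize(cam["color"][y0:y0+h,x0:x0+w,::-1],None,fx=f,fy=f,interpolation=cv2.INTER_CUBIC)
    def P(X):
        u=(proj(cam,M(X))-[x0,y0]+.5)*f-.5; return tuple(int(v) for v in u.round())
    y=-.150+q
    for z in (.08,.106):
        pts=[P((-.02+a,y+b,z)) for a,b in [(-.048,-.008),(.048,-.008),(.048,.008),(-.048,.008)]]
        cv2.polylines(im,[np.array(pts)],True,(0,255,0) if z>.1 else (255,255,0),1)
    for yy in (-.12,-.1,-.08,-.06): cv2.line(im,P((.006,yy,.054)),P((.018,yy,.054)),(0,0,255),1)
    cv2.putText(im,str(q),(5,20),0,.6,(255,255,255),1); out.append(im)
while len(out)<4: out.append(out[-1])
cv2.imwrite(f"pics/{name}.png",np.vstack([np.hstack(out[:2]),np.hstack(out[2:4])]))
E
python3 ov.py f1 .025 .03 .035 .04
```

```text
(no output)
```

View pics/f1.png

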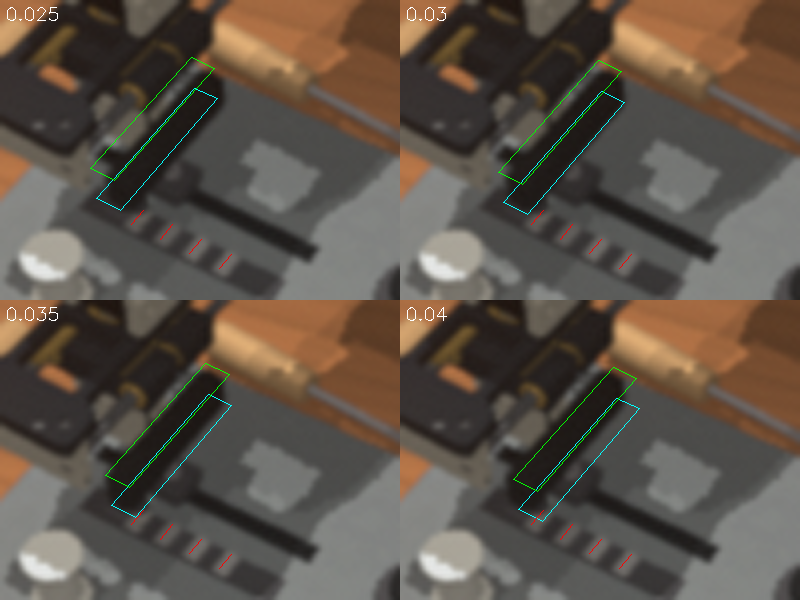

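```bash
cat > ow.py <<'E'
import sys
from cell import cams
from h import *
exec(open("ov.py").read().split("name=")[0].split("import *")[1])
name=sys.argv[1]; qs=[float(a) for a in sys.argv[2:]]
W=cams.read_camera("wrist"); im=W["color"][:,:,::-1].copy()
im=cv2.resize(im[130:290,130:430],None,fx=2.6,fy=2.6,interpolation=cv2.INTER_CUBIC)
def P(X):
    u=((proj(W,M(X))-[130,130]+.5)*2.6-.5);return tuple(int(v) for v in u.round())
for q,col in zip(qs,[(0,255,0),(255,255,0),(255,0,255)]):
    y=-.15+q
    cv2.polylines(im,[np.array([P((-.02+a,y+b,.106)) for a,b in [(-.048,-.008),(.048,-.008),(.048,.008),(-.048,.008)]])],True,col,1)
    cv2.polylines(im,[np.array([P((-.02+a,y+b,.063)) for a,b in [(-.013,-.013),(.013,-.013),(.013,.013),(-.013,.013)]])],True,col,1)
for yy in (-.12,-.1,-.08,-.06): cv2.line(im,P((.006,yy,.054)),P((.018,yy,.054)),(0,0,255),1)
cv2.imwrite(f"pics/{name}.png",im)
E
python3 ow.py f2 .03 .035 .04; python3 st.py
```

```text
t 7.2 machine mm [ -17.1 -138.4  100.2] yaw [3.129 0.036 1.378] F mach [-0.95 -0.14 -0.16] open 0.00097235509131942
```

View pics/f2.png

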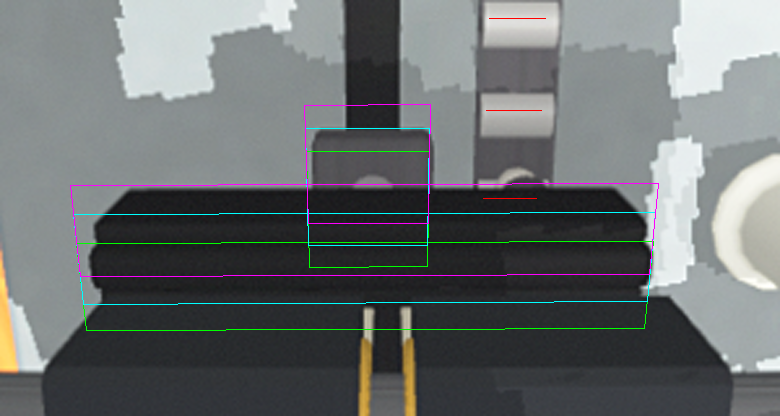

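Request:
servo_tool(
  targets="2.5 0 0 0; 2 0 0 0",
)

```text
time: 7.45
tool_pos: [0.5253, -0.0885, 0.0999]
tool_rot: [3.13, 0.036, 1.378]
contact_force: [0.1, -0.3, 0.1]
opening: 0.0005
```

```bash
python3 st.py
```

```text
t 7.45 machine mm [ -17.1 -133.4   99.9] yaw [3.13  0.036 1.378] F mach [ 0.16 -0.26  0.06] open 0.0005242114363142431
```

Request:
servo_tool(
  targets="2 0 0 0",
)

```text
time: 7.58
tool_pos: [0.5257, -0.0865, 0.0999]
tool_rot: [3.13, 0.036, 1.378]
contact_force: [-0.6, -2.0, 0.7]
opening: 0.0006
```

```bash
python3 st.py
```

```text
t 7.575 machine mm [ -17.1 -131.3   99.9] yaw [3.13  0.036 1.378] F mach [-0.19 -2.12  0.67] open 0.00062026959549795
```

Request:
servo_tool(
  targets="2 0 0 0",
)

```text
time: 7.7
tool_pos: [0.5261, -0.0845, 0.0999]
tool_rot: [3.13, 0.036, 1.378]
contact_force: [0.3, -1.7, 1.0]
opening: 0.0005
```

```bash
python3 st.py
```

```text
t 7.7 machine mm [ -17.1 -129.2   99.9] yaw [3.13  0.036 1.378] F mach [ 0.63 -1.58  1.02] open 0.0004604454230086953
```

Request:
servo_tool(
  targets="2 0 0 0",
)

```text
time: 7.82
tool_pos: [0.5265, -0.0824, 0.0999]
tool_rot: [3.13, 0.036, 1.378]
contact_force: [-0.6, -2.4, 1.7]
opening: 0.0006
```

```bash
python3 st.py
```

```text
t 7.825 machine mm [ -17.1 -127.2   99.9] yaw [3.13  0.036 1.378] F mach [-0.15 -2.45  1.67] open 0.0006441708017252729
```

Request:
servo_tool(
  targets="2.5 0 0 0; 2.5 0 0 0",
)

```text
time: 8.07
tool_pos: [0.5269, -0.0806, 0.1]
tool_rot: [3.13, 0.042, 1.379]
contact_force: [-3.6, -12.2, 0.7]
opening: 0.0003
```

```bash
python3 st.py
```

```text
t 8.075 machine mm [ -17.1 -125.3  100. ] yaw [3.13  0.042 1.379] F mach [ -1.21 -12.71   0.7 ] open 0.0003494843513439504
```

Request:
servo_tool(
  targets="3 0 0 0; 3 0 0 0",
)

```text
time: 8.32
tool_pos: [0.5273, -0.0781, 0.1]
tool_rot: [3.13, 0.048, 1.379]
contact_force: [-2.5, -4.9, 2.3]
opening: 0.0004
```

```bash
python3 st.py
```

```text
t 8.325 machine mm [ -17.1 -122.8  100. ] yaw [3.13  0.048 1.379] F mach [-1.55 -5.31  2.34] open 0.00041581093108124625
```

Request:
servo_tool(
  targets="2 0 0 0",
)

```text
time: 8.45
tool_pos: [0.5275, -0.0773, 0.1001]
tool_rot: [3.13, 0.049, 1.379]
contact_force: [-2.6, -6.7, 1.4]
opening: 0.0006
```

```bash
python3 st.py
```

```text
t 8.45 machine mm [ -17.1 -121.9  100.1] yaw [3.13  0.049 1.379] F mach [-1.32 -7.04  1.41] open 0.0005511912836790348
```

Request:
servo_tool(
  targets="2 0 0 0",
)

```text
time: 8.57
tool_pos: [0.5278, -0.0758, 0.1]
tool_rot: [3.131, 0.05, 1.379]
contact_force: [-0.8, -1.0, 1.3]
opening: 0.0006
```

```bash
python3 st.py
```

```text
t 8.575 machine mm [ -17.1 -120.4  100. ] yaw [3.131 0.05  1.379] F mach [-0.59 -1.16  1.3 ] open 0.0006299063408038641
```

```bash
python3 ow.py f3 .055 .06 .08;python3 st.py
```

```text
t 8.625 machine mm [ -17.1 -119.9  100. ] yaw [3.13  0.05  1.379] F mach [-0.52 -0.13  1.04] open 0.0003094609402404081
```

View pics/f3.png

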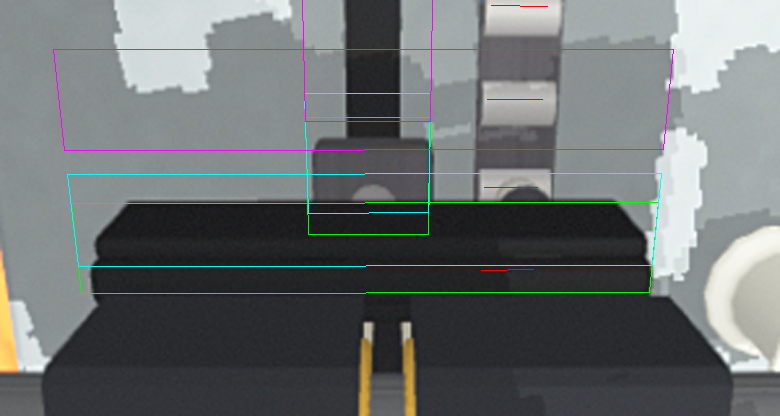

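Request:
servo_tool(
  targets="1.5 0 0 0; 0 0 0 0",
)

```text
time: 8.88
tool_pos: [0.5283, -0.0731, 0.0998]
tool_rot: [3.13, 0.049, 1.379]
contact_force: [-0.0, -0.0, 0.1]
opening: 0.0005
```

```bash
python3 ow.py f4 .055 .06 .08;python3 st.py
```

```text
t 8.925 machine mm [ -17.1 -117.7   99.8] yaw [3.13  0.049 1.379] F mach [0.6  0.38 0.42] open 5.513483866433083e-05
```

View pics/f4.png

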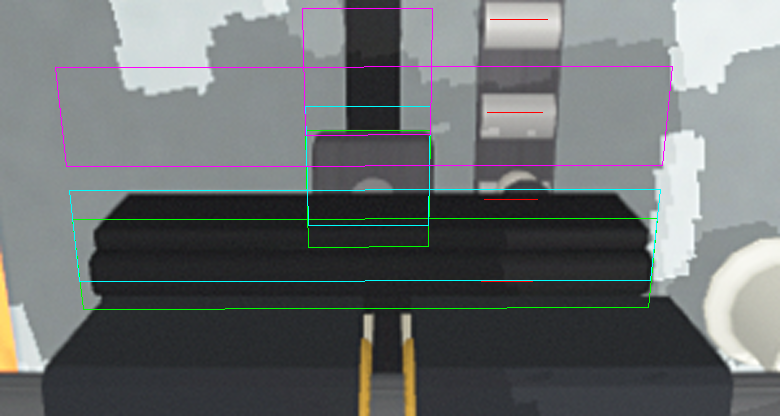

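Request:
servo_tool(
  targets="2.5 0 0 0; 2.5 0 0 0; 2.5 0 0 0; 2 0 0 0",
)

```text
time: 9.43
tool_pos: [0.5303, -0.0632, 0.0993]
tool_rot: [3.13, 0.049, 1.379]
contact_force: [-1.4, -1.0, 2.0]
opening: 0.0006
```

```bash
python3 st.py
```

```text
t 9.425 machine mm [ -17.1 -107.5   99.3] yaw [3.13  0.049 1.379] F mach [-1.19 -1.3   2.01] open 0.0005652635555820662
```

Request:
servo_tool(
  targets="2.5 0 0 0; 2.5 0 0 0",
)

```text
time: 9.68
tool_pos: [0.5307, -0.0611, 0.0995]
tool_rot: [3.131, 0.055, 1.38]
contact_force: [-3.5, -13.2, 1.8]
opening: 0.0003
```

```bash
python3 st.py
```

```text
t 9.675 machine mm [ -17.1 -105.4   99.5] yaw [3.131 0.055 1.38 ] F mach [ -0.87 -13.64   1.76] open 0.0002828820787540195
```

Request:
servo_tool(
  targets="2.5 0 0 0",
)

```text
time: 9.8
tool_pos: [0.5307, -0.0609, 0.0995]
tool_rot: [3.131, 0.059, 1.381]
contact_force: [-4.2, -14.0, 1.4]
opening: 0.0006
```

```bash
python3 st.py
```

```text
t 9.8 machine mm [ -17.1 -105.3   99.5] yaw [3.131 0.059 1.381] F mach [ -1.43 -14.54   1.35] open 0.000619797057705692
```

Request:
servo_tool(
  targets="2.5 0 0 0",
)

```text
time: 9.93
tool_pos: [0.5307, -0.0609, 0.0995]
tool_rot: [3.132, 0.063, 1.381]
contact_force: [-3.0, -13.1, 1.9]
opening: 0.0005
```

```bash
python3 st.py
```

```text
t 9.925 machine mm [ -17.1 -105.2   99.5] yaw [3.132 0.063 1.381] F mach [ -0.44 -13.43   1.91] open 0.0005407793958958168
```

Request:
servo_tool(
  targets="2.5 0 0 0",
)

```text
time: 10.05
tool_pos: [0.5307, -0.0609, 0.0996]
tool_rot: [3.132, 0.067, 1.382]
contact_force: [-4.1, -12.7, 2.6]
opening: 0.0007
```

```bash
python3 st.py
```

```text
t 10.05 machine mm [ -17.1 -105.2   99.6] yaw [3.132 0.067 1.382] F mach [ -1.63 -13.3    2.6 ] open 0.0007129137702807701
```

Request:
servo_tool(
  targets="2 0 0 0",
)

```text
time: 10.18
tool_pos: [0.5307, -0.061, 0.0996]
tool_rot: [3.132, 0.07, 1.381]
contact_force: [-3.5, -10.1, 1.9]
opening: 0.0006
```

```bash
python3 st.py
```

```text
t 10.175 machine mm [ -17.1 -105.4   99.6] yaw [3.132 0.07  1.381] F mach [ -1.52 -10.56   1.87] open 0.0005639687748672962
```

Request:
servo_tool(
  targets="3 0 0 0",
)

```text
time: 10.3
tool_pos: [0.5308, -0.0603, 0.0996]
tool_rot: [3.133, 0.074, 1.381]
contact_force: [-3.3, -8.7, 2.5]
opening: 0.0008
```

```bash
python3 st.py
```

```text
t 10.3 machine mm [ -17.1 -104.6   99.6] yaw [3.133 0.074 1.381] F mach [-1.59 -9.15  2.46] open 0.0007955477388802115
```

Request:
servo_tool(
  targets="3 0 0 0",
)

```text
time: 10.42
tool_pos: [0.5311, -0.0591, 0.0997]
tool_rot: [3.133, 0.076, 1.381]
contact_force: [-1.8, -5.0, 1.9]
opening: 0.0006
```

```bash
python3 st.py
```

```text
t 10.425 machine mm [ -17.1 -103.4   99.7] yaw [3.133 0.076 1.381] F mach [-0.79 -5.26  1.86] open 0.0005546642333427649
```

Request:
servo_tool(
  targets="2 0 0 0",
)

```text
time: 10.55
tool_pos: [0.5313, -0.058, 0.0997]
tool_rot: [3.133, 0.078, 1.381]
contact_force: [-1.4, -4.9, 2.3]
opening: 0.0001
```

```bash
python3 st.py
```

```text
t 10.55 machine mm [ -17.1 -102.3   99.7] yaw [3.133 0.078 1.381] F mach [-0.4  -5.1   2.28] open 7.127133367617217e-05
```

Request:
servo_tool(
  targets="2 0 0 0",
)

```text
time: 10.68
tool_pos: [0.5315, -0.0567, 0.0997]
tool_rot: [3.133, 0.079, 1.381]
contact_force: [-1.9, -1.8, 1.0]
opening: 0.0002
```

```bash
python3 st.py
```

```text
t 10.675 machine mm [ -17.1 -101.    99.7] yaw [3.133 0.079 1.381] F mach [-1.55 -2.12  1.03] open 0.0002287386155301701
```

Request:
servo_tool(
  targets="1.5 0 0 0",
)

```text
time: 10.8
tool_pos: [0.5319, -0.0551, 0.0996]
tool_rot: [3.133, 0.079, 1.38]
contact_force: [-0.2, -1.1, 0.8]
opening: 0.0001
```

```bash
python3 st.py; python3 ow.py f5 .07 .075 .08
```

```text
t 10.8 machine mm [-17.1 -99.3  99.6] yaw [3.133 0.079 1.38 ] F mach [ 0.   -1.11  0.85] open 0.00012836137792084724
```

View pics/f5.png

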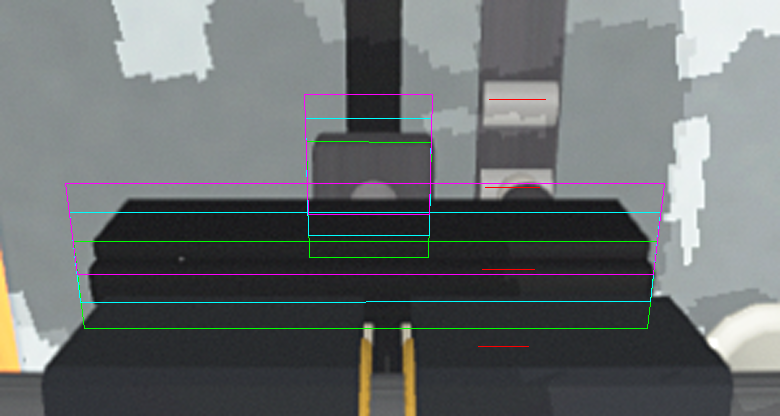

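Request:
servo_tool(
  targets="1.5 0 0 0; 0 0 0 0",
)

```text
time: 11.1
tool_pos: [0.5323, -0.0526, 0.0992]
tool_rot: [3.133, 0.078, 1.381]
contact_force: [-0.5, -0.8, -0.7]
opening: 0.0008
```

```bash
python3 st.py; python3 ow.py f6 .07 .075 .08
```

```text
t 11.1 machine mm [-17.2 -96.8  99.2] yaw [3.133 0.078 1.381] F mach [-0.29 -0.92 -0.69] open 0.0007817009890787346
```

View pics/f6.png

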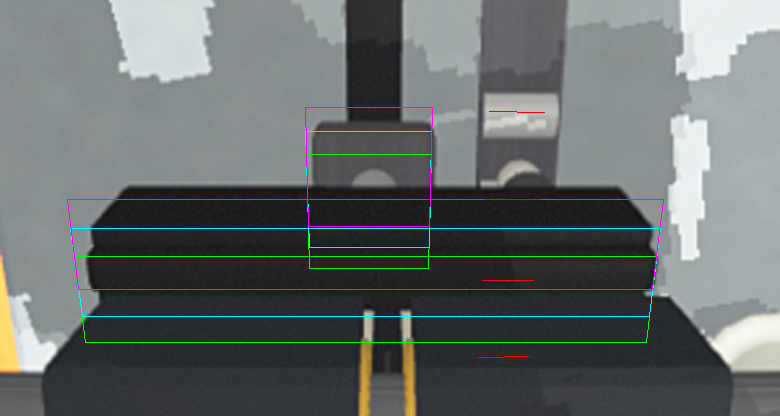

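Request:
servo_tool(
  targets="-10 0 0 0; -10 0 0 0; -5 0 -20 0; 0 0 -30 0; 0 0 -30 0; 0 0 0 0",
)

```text
time: 11.9
tool_pos: [0.5269, -0.0752, 0.1827]
tool_rot: [3.135, 0.078, 1.379]
contact_force: [0.2, 0.8, 0.0]
opening: 0.0005
```

```bash
python3 st.py; python3 ov.py f7 .07 .075 .08 .085; python3 ow.py f8 .075 .08 .085
```

```text
t 11.9 machine mm [ -18.1 -120.   182.7] yaw [3.135 0.078 1.379] F mach [0.08 0.79 0.01] open 0.0005273361047827002
```

View pics/f7.png

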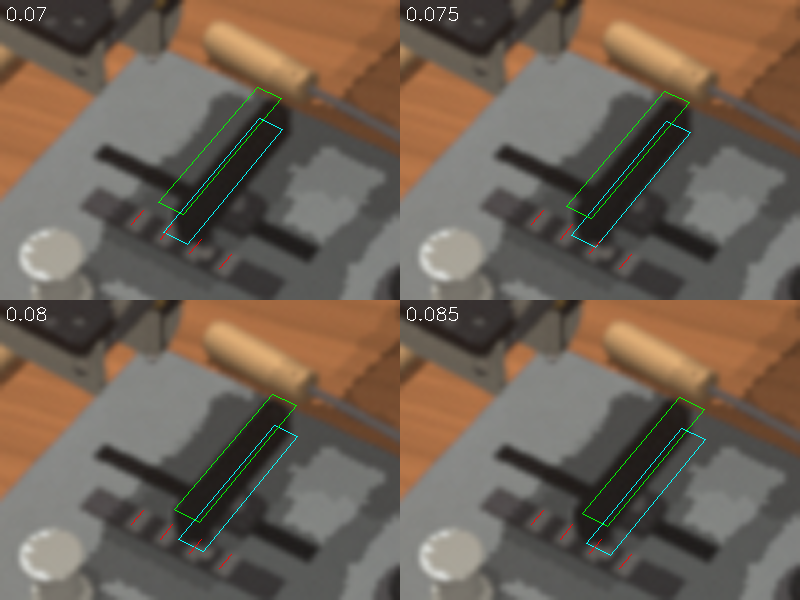

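View pics/f8.png

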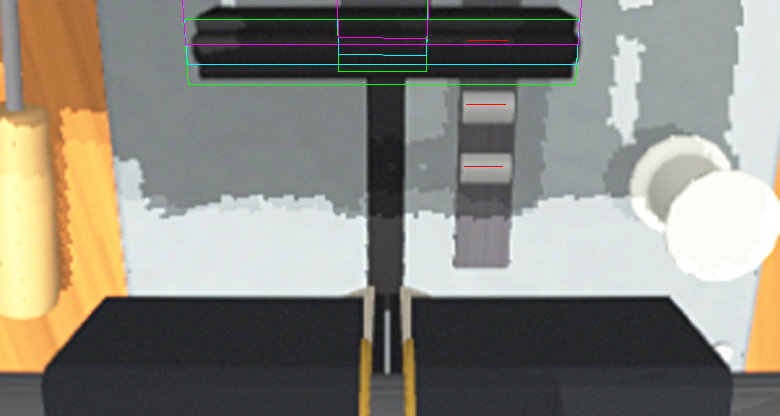

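Request:
servo_tool(
  targets="40 0 0 0; 40 -1 0 0; 40 -1 0 0; 40 0 0 0; 12 0 0 0; 0 0 30 0; 0 0 30 0; 0 0 0 0",
)

```text
time: 13.05
tool_pos: [0.5509, 0.0909, 0.0949]
tool_rot: [-3.126, 0.082, 1.378]
contact_force: [-0.4, -0.6, 0.3]
opening: 0.0002
```

```bash
python3 st.py;  python3 - <<'E'
from cell import cams
from h import *
W=cams.read_camera("wrist");S=cams.read_camera("scene")
cv2.imwrite("pics/g_w.png",W["color"][:,:,::-1]); cv2.imwrite("pics/g_s.png",cv2.resize(S["color"][120:300,190:425,::-1],None,fx=3.3,fy=3.3,interpolation=cv2.INTER_CUBIC))
E
```

```text
t 13.05 machine mm [-26.4  47.6  94.9] yaw [-3.126  0.082  1.378] F mach [-0.25 -0.64  0.29] open 0.00024387377587809075
```

View pics/g_w.png

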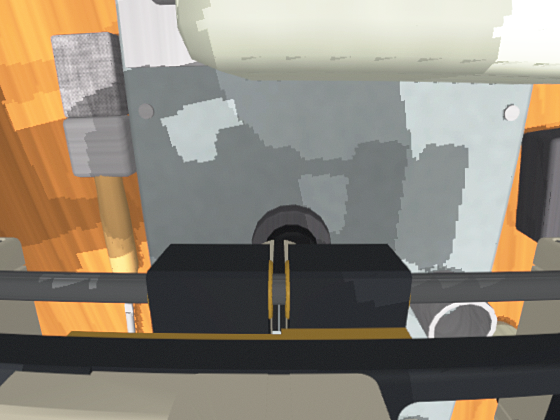

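View pics/g_s.png

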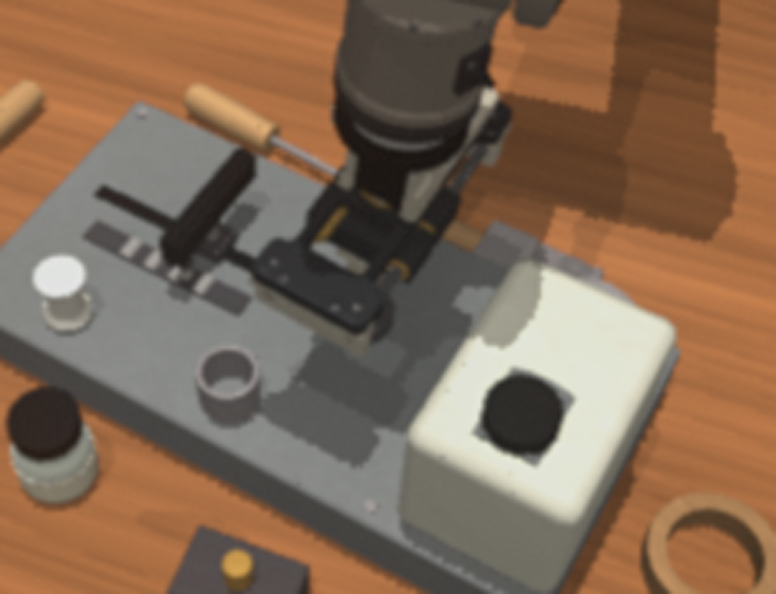

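Request:
servo_tool(
  targets="0 6 0 0; 0 0 4 0; 0 0 4 0; 0 0 0 0",
)

```text
time: 13.65
tool_pos: [0.5608, 0.0889, 0.0921]
tool_rot: [-3.137, 0.079, 1.376]
contact_force: [-0.2, -0.7, 0.4]
opening: 0.0005
```

```bash
python3 st.py
```

```text
t 13.65 machine mm [-16.3  47.5  92.1] yaw [-3.137  0.079  1.376] F mach [-0.01 -0.75  0.39] open 0.00046051263704078053
```

Request:
servo_tool(
  targets="0 0 3 0; 0 0 2 0",
)

```text
time: 13.9
tool_pos: [0.5607, 0.0886, 0.087]
tool_rot: [-3.137, 0.079, 1.376]
contact_force: [-0.0, 0.2, -0.2]
opening: 0.0006
```

```bash
python3 st.py
```

```text
t 13.9 machine mm [-16.3  47.2  87. ] yaw [-3.137  0.079  1.376] F mach [-0.05  0.24 -0.18] open 0.0006222260640513101
```

Request:
servo_tool(
  targets="0 0 2 0; 0 0 2 0",
)

```text
time: 14.15
tool_pos: [0.5607, 0.0885, 0.0832]
tool_rot: [-3.138, 0.079, 1.376]
contact_force: [0.2, 1.1, 3.8]
opening: 0.0006
```

```bash
python3 st.py
```

```text
t 14.15 machine mm [-16.3  47.2  83.2] yaw [-3.138  0.079  1.376] F mach [-0.05  1.13  3.75] open 0.0005992376420533043
```

Request:
servo_tool(
  targets="0 0 2 0; 0 0 2 0",
)

```text
time: 14.4
tool_pos: [0.5609, 0.0886, 0.0802]
tool_rot: [-3.139, 0.078, 1.376]
contact_force: [-4.6, 1.4, 19.1]
opening: 0.0004
```

```bash
python3 st.py
```

```text
t 14.4 machine mm [-16.2  47.2  80.2] yaw [-3.139  0.078  1.376] F mach [-4.76  0.46 19.13] open 0.000356107674241764
```

Request:
servo_tool(
  targets="0 0 2 0; 0 0 2 0",
)

```text
time: 14.65
tool_pos: [0.5609, 0.0886, 0.0802]
tool_rot: [-3.141, 0.078, 1.376]
contact_force: [-6.8, 1.3, 20.9]
opening: 0.0006
```

```bash
python3 st.py
```

```text
t 14.65 machine mm [-16.2  47.3  80.2] yaw [-3.141  0.078  1.376] F mach [-6.92 -0.05 20.91] open 0.0006054294765741045
```

Request:
servo_tool(
  targets="0 0 0 0; 0 0 -0.5 0; 0 0 0 0",
)

```text
time: 15.02
tool_pos: [0.5607, 0.0886, 0.082]
tool_rot: [-3.141, 0.078, 1.377]
contact_force: [-2.0, 0.3, 4.2]
opening: 0.0005
```

```bash
python3 st.py
```

```text
t 15.025 machine mm [-16.3  47.2  82. ] yaw [-3.141  0.078  1.377] F mach [-2.04 -0.12  4.22] open 0.000536494702284512
```

Request:
servo_tool(
  targets="0 0 -1 0; 0 0 0 0",
)

```text
time: 15.28
tool_pos: [0.5607, 0.0886, 0.0828]
tool_rot: [-3.141, 0.078, 1.377]
contact_force: [0.1, 0.6, 4.3]
opening: 0.0005
```

```bash
python3 st.py
```

```text
t 15.275 machine mm [-16.3  47.2  82.8] yaw [-3.141  0.078  1.377] F mach [0.01 0.65 4.31] open 0.0004759322182352408
```

Request:
servo_tool(
  targets="0 0 -1 0; 0 0 0 0",
)

```text
time: 15.52
tool_pos: [0.5607, 0.0886, 0.0836]
tool_rot: [-3.141, 0.078, 1.377]
contact_force: [-1.4, 0.6, 3.5]
opening: 0.0008
```

```bash
python3 st.py
```

```text
t 15.525 machine mm [-16.3  47.2  83.6] yaw [-3.141  0.078  1.377] F mach [-1.51  0.35  3.53] open 0.0007506460905267882
```

Request:
servo_tool(
  targets="0 0 -1 0; 0 0 0 0",
)

```text
time: 15.78
tool_pos: [0.5607, 0.0886, 0.0845]
tool_rot: [-3.141, 0.078, 1.376]
contact_force: [-0.4, 0.9, 1.8]
opening: 0.0008
```

```bash
python3 st.py
```

```text
t 15.775 machine mm [-16.3  47.2  84.5] yaw [-3.141  0.078  1.376] F mach [-0.55  0.84  1.85] open 0.00080356854103077
```

Request:
servo_tool(
  targets="0 0 -1 0; 0 0 0 0",
)

```text
time: 16.02
tool_pos: [0.5607, 0.0886, 0.0854]
tool_rot: [-3.141, 0.078, 1.377]
contact_force: [-0.6, 0.3, 2.3]
opening: 0.0006
```

```bash
python3 st.py
```

```text
t 16.025 machine mm [-16.4  47.3  85.4] yaw [-3.141  0.078  1.377] F mach [-0.62  0.22  2.31] open 0.0006195516003549068
```

Request:
servo_tool(
  targets="0 0 -5 0; 0 0 -20 0; -5 0 -40 0; -20 0 -50 0; -40 0 -30 0; -40 0 0 0; -40 0 0 0; 0 0 0 0; 0 0 0 0",
)

```text
time: 17.15
tool_pos: [0.5348, -0.0448, 0.2468]
tool_rot: [-3.141, 0.079, 1.378]
contact_force: [0.5, 0.2, 0.1]
opening: 0.0007
```

```bash
python3 st.py; python3 ov.py h1 .07 .075 .08 .085
python3 - <<'E'
from cell import cams
from h import *
S=cams.read_camera("scene");W=cams.read_camera("wrist");T=cams.read_camera("top")
cv2.imwrite("pics/h_s.png",cv2.resize(S["color"][120:300,180:415,::-1],None,fx=3.3,fy=3.3,interpolation=cv2.INTER_CUBIC))
cv2.imwrite("pics/h_w.png",W["color"][:,:,::-1]);cv2.imwrite("pics/h_t.png",T["color"][:,:,::-1])
E
```

```text
t 17.15 machine mm [-16.2 -88.6 246.8] yaw [-3.141  0.079  1.378] F mach [0.43 0.3  0.11] open 0.0007100900584736944
```

View pics/h_s.png

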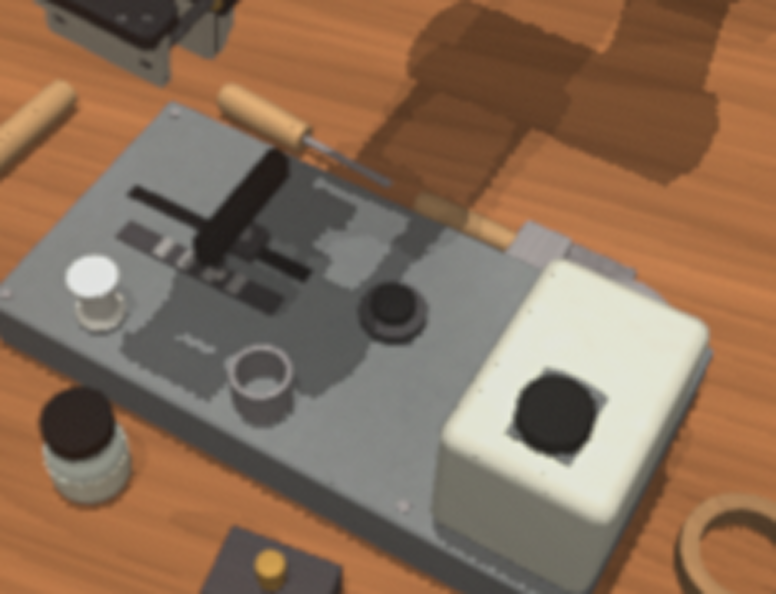

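View pics/h_w.png

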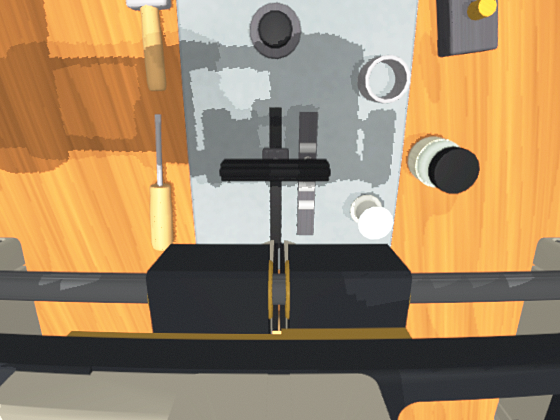

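View pics/h1.png

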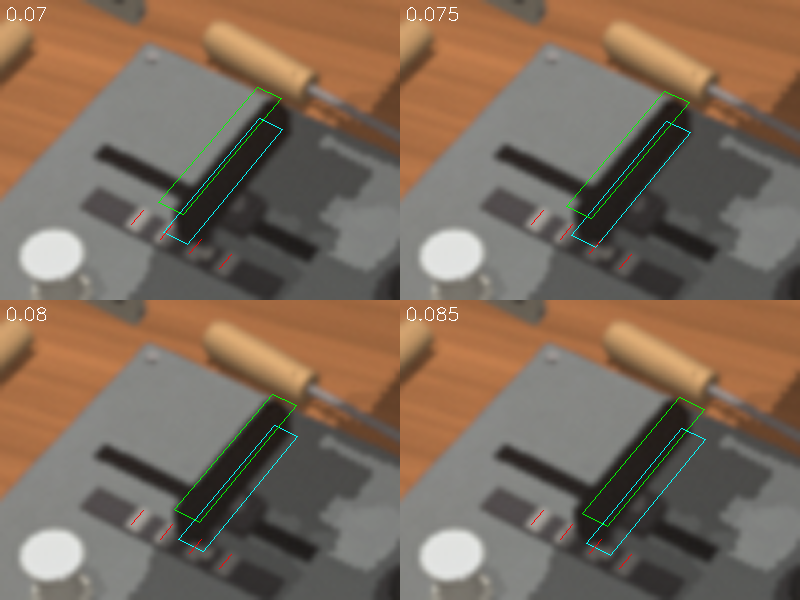

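View pics/h_t.png

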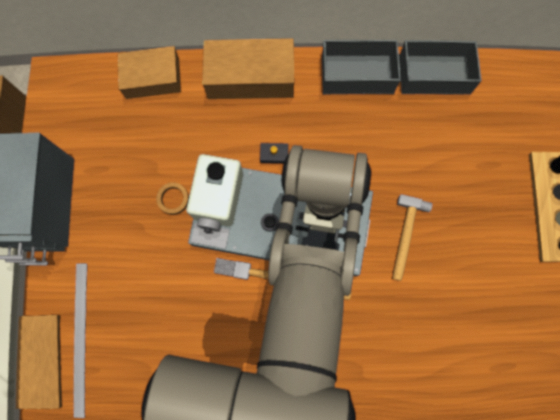

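```bash
python3 -c "
from cell import robot
print(robot.hand_in())"
```

```text
the job is handed in; nothing more can be done
None
```

I pushed the lever into the third click stop with the shut fingers. Then I pressed the lock button down once, let it come up, moved the arm clear and handed the job in at about 17 s of the 51 s allowed. No verdict is reported.

- **Clicks:** I felt three clicks, with the fingers at machine y of about -140, -120 and -98 mm. That fits the 20 mm ridge spacing. I stopped pushing after the third.
- **Lever at the end:** camera overlays put it at about 0.077 to 0.078 m, inside the 0.075 to 0.085 m window. My readings in the first two notches came out about 2 mm short of where the lever must have rested, so the true value is probably nearer 0.079 m.
- **Lock button:** it stopped hard with the tool 80.2 mm above the table, at about 20 N. On release the fingers still felt about 2 N at 85.4 mm. That means it went down more than 5 mm, though I only measured this through force and tool height. In the last pictures the button looks up again.
- **Other things:** the bystanders I could see in the last pictures looked where they were. The last force reading with the arm clear was near zero.
- **What disagreed:**
  - The fit of the machine's pose left up to 2.7 pixels of error at the deck corners.
  - The tool tilted about 0.08 rad while pushing against the ridges.
  - The button was pressed about 4 mm off its centre.

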